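# Close the dish incubator: hook in and snap down its tongued cover

### The job

Close the small dish incubator with its cover, the one with two tongues along one edge, which leans on one of the two sloping stands. Hold the cover tilted so that the tongues hook in under the incubator's front lip, swing it down, and press its rear edge until it lies fully home and the spring catch has snapped over it; then let go. Leave the plain cover on its stand and do not disturb the bottle, the beaker or the dish nearest the robot.

Things in the scene. Friction and masses are not known exactly. Their poses are not given: they have to be found in the camera images.
- cover: White plate 140 (x) x 110 (y) x 8 mm. Two flat tongues, 20 long, 26 wide, 4 mm thick, flush with the underside, stick out of its -x edge, centred at y = -32 and +32 mm. Origin: centre of the plate's underside; z out of the top. About 0.25 kg (varies). At the start it lies on stand_a, tilted 24 degrees, tongues down the slope against the stop.
- cover_handle (a point): Top middle of the cover's handle (cover x = 0, y = 0, z = 44 mm; cover axes): an upright rib 14 mm thick (x), 60 mm long (y), rising 36 mm above the plate.
- tongue_tip (a point): On the cover: midway between the tips of the two tongues, at the underside (cover x = -90, y = 0, z = 0 mm). Cover axes.
- rear_edge (a point): On the cover: middle of the top of its rear (+x) edge (cover x = 70, y = 0, z = 8 mm).
- plain_cover: A similar white cover with the same plate and handle but no tongues, on stand_b; not to be used. Same origin and axes.
- incubator: White incubator, fixed, 222 (x) x 150 (y) mm, body 60 mm high, open well in the top showing two round dishes. Origin: centre of the underside; front (-x) faces roughly the robot; z up. Low stops at the rear (x = 71 to 80, top z = 66 mm), catch housing behind (x = 80 to 110 mm, |y| < 30, top z = 82 mm). Does not accept the cover flat: tongues go under the lip with the rear raised.
- seat (a point): Middle of the seat, the flat rim round the well (incubator x = 0, y = 0, z = 60 mm; incubator axes). Fully home, the cover's origin is here with axes parallel, with play of about 1.3 mm in x and 3 mm in y.
- lip_edge (a point): Middle of the lower rear edge of the front lip (incubator x = -81.3, y = 0, z = 72 mm; incubator axes). The lip is 5 mm thick, 130 mm wide, overhangs 10 mm from a wall whose inner face is at x = -91.3 mm. The slot under it is 12 mm high and closed at |y| > 48 mm (3 mm beside the tongues). Tongues tilted up to 30 degrees still reach its back wall.
- catch (a joint): Steel spring catch at the incubator's rear: slides along incubator +x, 0 = closed (rest), up to 8 mm = pushed back; about 2 N preload plus 0.45 N per mm. The cover's lowered rear edge meets its ramp at about 8 degrees of tilt; about 8 to 18 N downwards near the rear edge pushes it past, then the catch springs back to 0.
- catch_nose (a point): Tip of the catch's nose, 40 mm wide (incubator x = 65.5, y = 0, z = 71.5 mm when closed). Its ramp rises from here to z = 84 mm; it overhangs the seated cover's rear edge by 4.5 mm, with its underside at z = 70 mm, 2 mm above the seated cover.
- stand_a: Grey metal sloping stand, fixed, about 160 x 106 mm: a board inclined 24 degrees, rising along its +x from 50 mm to 123 mm above the bench, a stop at the low (-x) end. Origin: centre of its foot. The tongued cover leans on it; the two stands' places are swapped at random.
- stand_b: The same stand, holding the plain cover.
- dish_a: Loose closed culture dish, 94 mm across, 16 mm high, on the bench near the robot. Origin: underside centre.
- reagent: Loose amber bottle, 64 mm across, 150 mm high, beyond the incubator, to the left. Origin: underside centre.
- beaker: Loose glass beaker, 70 mm across, 90 mm high, beyond the incubator, to the right. Origin: underside centre.
Mind the look-alikes: they are no part of the job. What is shaped like the cover but red is not meant.

How it is judged:
By the outcome, as a careful person would: the job done as asked, in the order asked, and still so for the second after the job is handed in, with the robot touching nothing.
It also fails if it takes over 51 s, if anything falls off the work surface, if the arm or the gripper's body presses on something with over 40 N, if the wrist force passes 120 N, or if a joint passes its speed limit or range.

### The arm

A 6-joint arm with a two-finger parallel gripper is mounted at the origin on the work surface. World frame = base frame: x ahead of the robot, y to its left, z up, the work surface at z = 0. Lengths are in m, angles in rad, forces in N, time in s.
With the tool pointing down it reaches from about 0.275 to 0.875 m from the base axis. Payload 12.5 kg.
Tool frame: the origin (TCP) lies at the very end of the fingers, on their centre line; the grasp point (between the pads) lies 19 mm behind it; x points along the fingers, y is the direction in which the jaws open and shut, and the axes are right-handed (so a half turn about x gives the same grasp; the last joint's range is limited). The gripper opens to 85 mm and grips with 20 to 120 N. Pads are 22 mm wide; open, the fingers measure 114 mm over their backs; the gripper's body (76 mm by 85 mm) begins 54 mm behind the grasp point. The pads swing forward as they close: fully open they stand 13 mm farther back than shut.
Start: joints at [1.221, 0.351, 1.652, -0, 1.139, -0.085], TCP at [0.144, 0.531, 0.197] pointing down, gripper open.
Joint ranges: [-2.75, 2.75], [-0.79, 2.1], [0.01, 2.65], [-1.57, 4.71], [0.07, 3.14], [-2.87, 2.87]. Speed limits (rad/s): [2.22, 2.22, 2.79, 3.14, 3.14, 3.14].

### API

Orientations are given as a 3x3 rotation matrix whose columns are the frame's x, y, z axes.
In Python, from bench import manip gives the robot as it stands. Calls block until the motion is done:
- manip.move_ptp(position, orientation): joint-space move of the TCP to a pose.
- manip.move_l(position, attitude=None, max_speed=0.15): straight line of the TCP; attitude=None keeps the orientation; max_speed is the mean speed in m/s.
- manip.move_j(angles): joint-space move.
- manip.set_gripper(opening, effort=None): opening from 0.0 (shut) to 1.0 (fully open); effort is the grip in N (None keeps the last); returns when the fingers have stopped.
- manip.dwell(seconds).
- manip.inverse_kinematics(position, orientation): joint angles nearest the present ones, or None.
- manip.grab_frame(name): name is "scene" or "top" or "wrist"; returns (picture, depth): 384x512x3 uint8, red, green, blue; 384x512 float32, m along the optical axis (not along the pixel's ray), 0 where there is no reading.
- manip.get_calibration(name): a dict with "camera_matrix" (3x3 intrinsics, pixels), "R" (3x3) and "t" (3): a world point X has camera coordinates R X + t. Camera axes: x right, y down, z forward; pixel columns grow to the right and rows downward; lengths in m; the calibration is good to about 2 mm. A picture is of the moment at which its call begins: read the wrist's pose just before it. get_calibration takes no time and is no camera call; for the wrist camera it gives the pose at the moment of the call.
A pose or a line that the arm cannot do raises manip.Unreachable and nothing moves.
- manip.sign_off(): hands the job in, once; it reports no verdict.
Trained networks look in the newest picture that a camera, given by its name, has taken for a name from the list of things; names that differ only in an ending like _2 or _b are one class to them, and where a whole thing is asked for, a point or a joint stands for the part that bears it (a point fixed in the world has none). Each returns a list of dicts, best first, with "confidence" (0 to 1); they miss things now and then, are a little off and sometimes report something else, mostly with a low value. They report only what shows in the picture. A call takes as long as a camera call. They do not tell look-alikes from the thing itself.
- manip.look_for(camera, name): "at" ([x, y, z] in m, in world coordinates, good to about 4 mm: the middle of the surface that is visible of it).
Readings, each from a call of its own:
- manip.current_time(): time.
- manip.current_qpos(): joint angles.
- manip.current_joint_vel(): joint speeds.
- manip.current_joint_torque(): joint torques, N m.
- manip.current_ee_pos(): TCP position.
- manip.current_tcp_rot(): TCP orientation.
- manip.current_force(): force on the tool from outside, world axes, zero at the start.
- manip.current_ft_torque(): the same for the moment, N m.
- manip.current_grip_width(): opening from 0.0 (shut) to 1.0 (fully open).
Only numpy, scipy, OpenCV 4.12 (cv2) and the standard library are available. Lean on these libraries where they do the work, as an engineer would, in place of code of your own. Each camera call takes 0.05 s, during which the arm holds its last target. There are 200 camera calls.

## Working session

There is one attempt and no reset: what is moved stays moved. The work goes in short steps, each a Python script; the robot and the scene stay as the last script left them, time stands still between calls to the robot, and variables do not carry over. Pictures are saved under pics/ and viewed, about 8 in all and at most 12, crops included, and the job is handed in when it is done.

```bash
ls; mkdir -p pics; python3 - <<'E'
from bench import manip
import cv2,numpy as np
ims=[]
for c in ["scene","top"]:
    p,d=manip.grab_frame(c); cv2.imwrite(f"pics/{c}0.png",p[:,:,::-1]); np.save(f"pics/{c}0.npy",d); ims.append(p[:,:,::-1])
    k=manip.get_calibration(c); print(c,k["camera_matrix"].tolist(),(-k["R"].T@k["t"]).round(3),k["R"].round(3).tolist())
    for n in ["cover","plain_cover","cover_handle","incubator","stand_a","catch","dish_a","reagent","beaker","tongue_tip"]:
        print(n,[(np.round(r["at"],3).tolist(),round(r["confidence"],2)) for r in manip.look_for(c,n)])
print(manip.current_time(),manip.current_tcp_rot().round(3) if hasattr(manip.current_tcp_rot(),'round') else manip.current_tcp_rot())
E
```

```text
pics
scene [[474.5500514459027, 0.0, 256.1593434669515], [0.0, 474.5500514459027, 201.2908494503194], [0.0, 0.0, 1.0]] [1.337 0.14  1.55 ] [[-0.322, 0.947, 0.0], [0.822, 0.28, -0.497], [-0.471, -0.16, -0.868]]
cover [([0.293, -0.299, 0.007], 0.77), ([0.302, -0.531, 0.008], 0.76), ([0.522, -0.266, 0.101], 0.66)]
plain_cover [([0.516, 0.289, 0.099], 0.71)]
cover_handle [([0.525, -0.265, 0.105], 0.65), ([0.297, -0.293, 0.012], 0.62), ([0.296, -0.532, 0.005], 0.57)]
incubator [([0.587, -0.042, 0.06], 0.94)]
stand_a [([0.587, 0.297, 0.037], 0.9), ([0.565, -0.249, 0.005], 0.86), ([0.524, -0.268, 0.104], 0.24)]
catch [([0.664, -0.023, 0.082], 0.4)]
dish_a [([0.365, 0.078, 0.018], 0.8)]
reagent [([0.77, 0.221, 0.104], 0.63), ([0.566, -0.25, 0.006], 0.45)]
beaker [([0.754, -0.229, 0.058], 0.64), ([0.515, 0.289, 0.1], 0.44)]
tongue_tip [([0.295, -0.296, 0.004], 0.98), ([0.301, -0.538, 0.004], 0.93), ([0.529, -0.271, 0.107], 0.73), ([0.516, 0.29, 0.096], 0.39)]
top [[437.6350155720079, 0.0, 262.83125609174294], [0.0, 437.6350155720079, 195.01138192333522], [0.0, 0.0, 1.0]] [ 0.246 -0.129  1.435
[... 178 characters left out ...]
plain_cover [([0.505, 0.288, 0.091], 0.59)]
cover_handle [([0.507, -0.269, 0.096], 0.94), ([0.291, -0.295, 0.008], 0.79), ([0.295, -0.536, 0.004], 0.64)]
incubator [([0.576, -0.04, 0.061], 0.6)]
stand_a [([0.572, -0.261, 0.114], 0.94), ([0.584, 0.28, 0.107], 0.73)]
catch [([0.652, -0.023, 0.081], 0.49)]
dish_a [([0.359, 0.078, 0.015], 0.89), ([0.656, -0.023, 0.079], 0.64)]
reagent [([0.732, 0.216, 0.097], 0.73), ([0.655, -0.022, 0.08], 0.68)]
beaker [([0.77, -0.227, 0.05], 0.75)]
tongue_tip [([0.288, -0.299, 0.008], 0.97), ([0.514, -0.272, 0.096], 0.93), ([0.29, -0.537, 0.008], 0.64), ([0.569, -0.259, 0.115], 0.54)]
1.1 [[ 0.     0.262  0.965]
 [-0.     0.965 -0.262]
 [-1.    -0.     0.   ]]
```

```bash
python3 - <<'E'
import cv2
a=cv2.imread("pics/top0.png");cv2.imwrite("pics/top0b.png",cv2.resize(a,(800,600)))
a=cv2.imread("pics/scene0.png");cv2.imwrite("pics/scene0b.png",cv2.resize(a,(800,600)))
E
```

```text
(no output)
```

View pics/top0b.png

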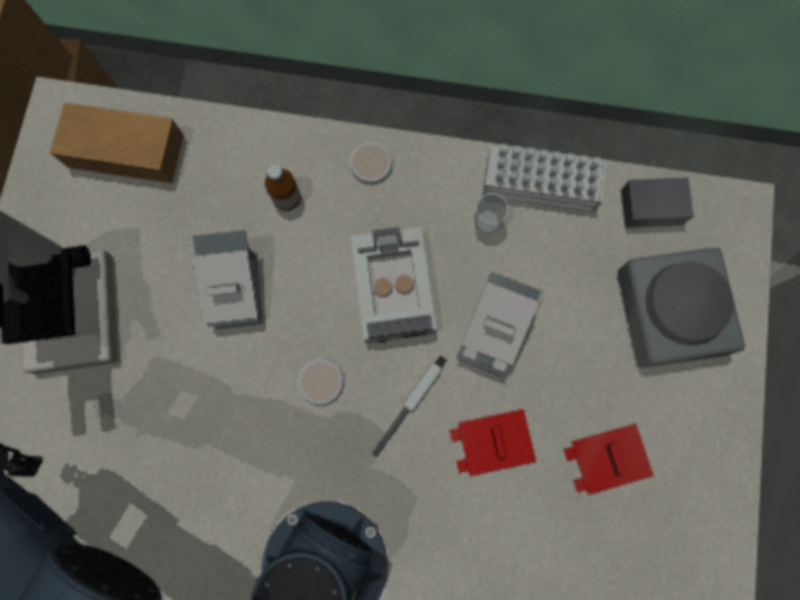

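View pics/scene0b.png

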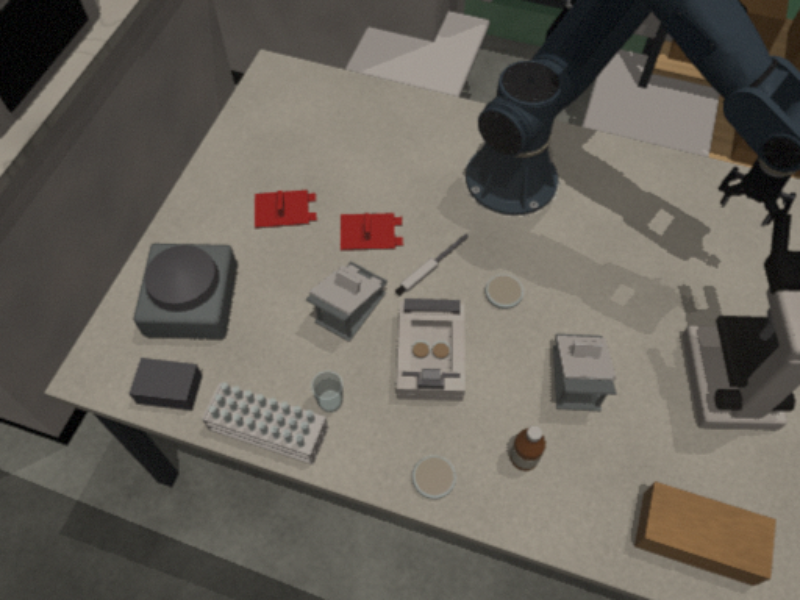

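The two white-cover candidates are at (225,285) and (500,325) in the top picture; the red ones at (495,440) and (610,460) are decoys. The right-hand one, (500,325), seems to have tongues at its low end (488,362). I'll go there with the wrist camera to confirm.

```bash
cat > h.py <<'E'
from bench import manip
import numpy as np, cv2
def cloud(c,d,step=1,K=None):
    k=K or manip.get_calibration(c); M=np.array(k["camera_matrix"]);R=np.array(k["R"]);t=np.array(k["t"])
    v,u=np.mgrid[0:384,0:512]; X=np.stack([(u-M[0,2])/M[0,0]*d,(v-M[1,2])/M[1,1]*d,d],-1)
    return (X-t)@R   # R^T (X-t), world, HxWx3
def down(yaw): # tool x down, jaw (y) axis at world angle yaw
    x=np.array([0,0,-1.]);y=np.array([np.cos(yaw),np.sin(yaw),0]);return np.stack([x,y,np.cross(x,y)],1)
def grab(c,name):
    K=manip.get_calibration(c);p,d=manip.grab_frame(c);np.savez(f"pics/{name}.npz",p=p,d=d,**{k:np.array(v) for k,v in K.items()});cv2.imwrite(f"pics/{name}.png",p[:,:,::-1]);return p,d,K
E
python3 - <<'E'
from h import *
R=np.array(manip.current_tcp_rot());p=np.array(manip.current_ee_pos());k=manip.get_calibration("wrist")
c=-np.array(k["R"]).T@k["t"]
print("cam in tool",R.T@(c-p),"axes in tool",(R.T@np.array(k["R"]).T).round(3).tolist(),np.array(k["camera_matrix"]).round(1).tolist())
for c in["top","scene"]:
    d=np.load(f"pics/{c}0.npy");X=cloud(c,d)
    for n,(a,b) in dict(right=(.51,-.27),left=(.51,.29)).items():
        m=(np.hypot(X[...,0]-a,X[...,1]-b)<.06)&(X[...,2]>.05)
        q=X[m]
        for _ in range(6):
            cc=q.mean(0);nv=np.linalg.svd(q-cc,full_matrices=False)[2][2];nv*=np.sign(nv[2]);q=q[abs((q-cc)@nv)<.005]
        print(c,n,len(q),cc.round(3),"normal",nv.round(3),"tilt",np.degrees(np.arccos(nv[2])).round(1),"yaw of rise",np.degrees(np.arctan2(-nv[1],-nv[0])).round(1))
    m=(np.hypot(X[...,0]-.57,X[...,1]+.04)<.15)&(X[...,2]>.05)&(abs(X[...,1]+.04)<.11)
    r=cv2.minAreaRect((X[m][:,:2]*1000).astype(np.float32));print(c,"inc",r)
E
```

```text
cam in tool [-0.17590272 -0.00037779 -0.08082085] axes in tool [[0.0, -0.316, 0.949], [1.0, -0.0, -0.0], [0.0, 0.949, 0.316]] [[280.3, 0.0, 255.6], [0.0, 280.3, 191.9], [0.0, 0.0, 1.0]]
top right 780 [ 0.505 -0.268  0.088] normal [-0.417  0.103  0.903] tilt 25.5 yaw of rise -13.9
top left 767 [0.513 0.29  0.088] normal [-0.391 -0.106  0.914] tilt 23.9 yaw of rise 15.1
top inc ((577.033203125, -46.516685485839844), (223.96803283691406, 149.90396118164062), 16.856895446777344)
scene right 143 [ 0.506 -0.257  0.09 ] normal [-0.429  0.112  0.896] tilt 26.3 yaw of rise -14.6
scene left 189 [0.534 0.28  0.098] normal [-0.344 -0.145  0.928] tilt 21.9 yaw of rise 22.9
scene inc ((579.806396484375, -42.53395080566406), (231.2733612060547, 150.20230102539062), 16.918399810791016)
```

```bash
python3 - <<'E'
from h import *
p=np.array(manip.current_ee_pos());manip.move_l([p[0],p[1],.32])
R0=down(np.radians(-75))  # camera at -x side? report
for n,pos,yaw in [("inc1",(.57,-.10,.27),16),("cov1",(.50,-.32,.27),-15)]:
    manip.move_ptp(list(pos),down(np.radians(yaw)));manip.dwell(.2)
    p_,d,K=grab("wrist",n)
    for q in (["cover_handle","tongue_tip"] if n=="cov1" else ["incubator","catch"]): print(q,[(np.round(r["at"],3).tolist(),round(r["confidence"],2)) for r in manip.look_for("wrist",q)])
print(manip.current_time(),manip.current_qpos())
a=[cv2.resize(cv2.imread(f"pics/{n}.png"),(800,600)) for n in("inc1","cov1")]
for n,i in zip(("inc1","cov1"),a): cv2.imwrite(f"pics/{n}b.png",i)
E
```

```text
incubator [([0.58, -0.038, 0.062], 0.64)]
catch [([0.652, -0.018, 0.082], 0.76), ([0.526, -0.254, 0.105], 0.23)]
cover_handle [([0.295, -0.295, 0.008], 0.92), ([0.522, -0.266, 0.103], 0.88), ([0.317, -0.548, 0.01], 0.69)]
tongue_tip [([0.294, -0.293, 0.01], 0.94), ([0.524, -0.267, 0.1], 0.79), ([0.317, -0.548, 0.005], 0.73)]
6.375 [-6.46585176e-01  3.70070296e-01  1.44113130e+00  4.12632235e-05
  1.33038311e+00 -3.85982214e-01]
```

View pics/inc1b.png

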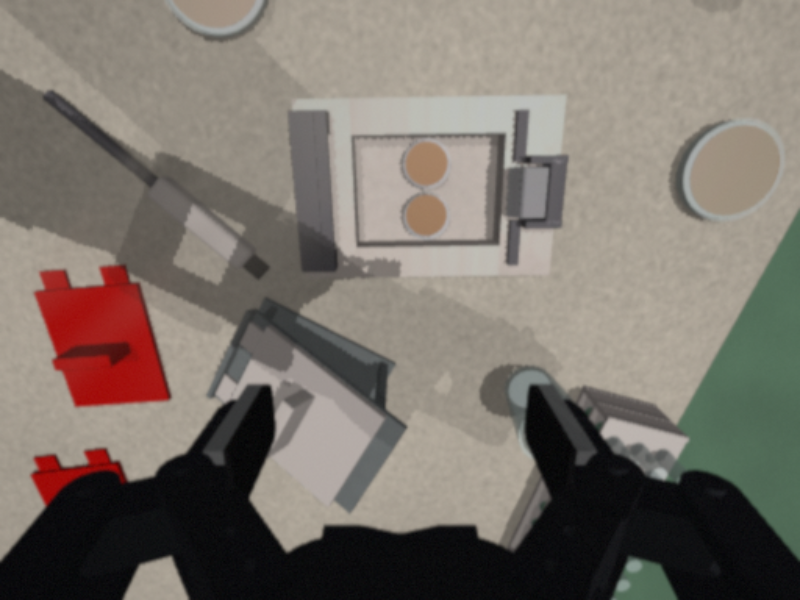

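View pics/cov1b.png

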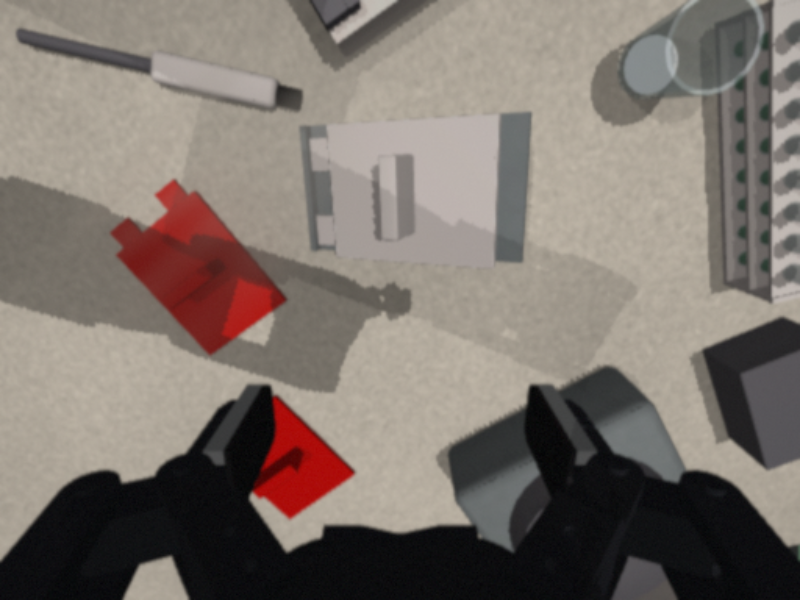

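Picture inc1: incubator at (290–565, 95–275), with its lip at (313,190) and catch at (535,190). Picture cov1: the cover on the right stand has two white tongues at (320,153) and (323,232). So the right stand is stand_a; the left cover shows none. Now the poses.

```bash
python3 - <<'E'
from h import *
def plane(q,tol):
    for _ in range(10):
        cc=q.mean(0);nv=np.linalg.svd(q-cc,full_matrices=False)[2][2];nv*=np.sign(nv[2]);q=q[abs((q-cc)@nv)<tol]
    return cc,nv
f=np.load("pics/cov1.npz");X=cloud(0,f["d"],K=f);im=f["p"].astype(int)
white=(im.min(-1)>60)&(im.max(-1)-im.min(-1)<40)
print("bench z",np.median(X[350:,:][...,2][X[350:,:,2]<.05]) if 0 else np.median(X[180:200,250:300,2]))
m=(np.hypot(X[...,0]-.515,X[...,1]+.268)<.06)&(X[...,2]>.05)
cc,nv=plane(X[m],.004)
print("plate",cc.round(4),nv.round(3),np.degrees(np.arccos(nv[2])),np.degrees(np.arctan2(-nv[1],-nv[0])))
# colour check to exclude grey board: rely on height over plane & brightness
h=(X-cc)@nv
near=(np.hypot(X[...,0]-.515,X[...,1]+.268)<.13)
yaw=np.arctan2(-nv[1],-nv[0])
def frame(yaw,nv):
    y=np.array([-np.sin(yaw),np.cos(yaw),0]);x=np.cross(y,nv);x/=np.linalg.norm(x);return x,np.cross(nv,x)
ex,ey=frame(np.radians(-15),nv)
P=np.stack([(X-cc)@ex,(X-cc)@ey],-1)
mp=near&(abs(h)<.004)
r=cv2.minAreaRect((P[mp]*1000).astype(np.float32));print("plate rect mm",r)
c=r[0];print("plate centre world",cc+ex*c[0]/1000+ey*c[1]/1000)
mh=near&(h>.03)&(h<.042)
q=P[mh]*1000;print("handle pts",mh.sum(),np.median(h[mh]),cv2.minAreaRect(q.astype(np.float32)), "centre world",X[mh].mean(0))
np.set_printoptions(precision=4,suppress=True)
# incubator
f=np.load("pics/inc1.npz");X=cloud(0,f["d"],K=f)
near=(np.hypot(X[...,0]-.58,X[...,1]+.042)<.15)
for n,a,b in [("seat",.056,.063),("body all",.05,.09),("lip",.074,.0795),("hous",.080,.09),("stops",.0645,.068)]:
    m=near&(X[...,2]>a)&(X[...,2]<b)
    _,lab,st,_=cv2.connectedComponentsWithStats(m.astype(np.uint8));
    m=lab==1+np.argmax(st[1:,4])
    print(n,m.sum(),np.median(X[m][:,2]),cv2.minAreaRect((X[m][:,:2]*1000).astype(np.float32)))
E
```

```text
bench z -0.0011976732645440763
plate [ 0.5021 -0.2989  0.368 ] [0.24  0.963 0.123] 82.95916422180743 -103.99509160896116
plate rect mm ((-19.94860076904297, 170.3451690673828), (258.0222473144531, 405.4039306640625), 7.9785590171813965)
plate centre world [ 0.51147849 -0.27959519  0.19787581]
handle pts 1763 0.03596371659007506 ((-64.25787353515625, 290.08935546875), (63.126216888427734, 244.45272827148438), 65.3040771484375) centre world [ 0.52540075 -0.23156606  0.08650242]
seat 8334 0.058797373710249776 ((579.5621337890625, -44.559967041015625), (221.95281982421875, 150.18801879882812), 16.908702850341797)
body all 12953 0.05936953392842571 ((579.4108276367188, -44.602294921875), (222.2220001220703, 150.19313049316406), 16.888208389282227)
lip 2380 0.0758268669862806 ((487.3924560546875, -72.40705871582031), (30.12234878540039, 129.56202697753906), 16.790544509887695)
hous 1011 0.0810433785750694 ((665.9515991210938, -18.415019989013672), (38.614295959472656, 57.092525482177734), 16.692644119262695)
stops 151 0.0651736108972597 ((639.3225708007812, 18.879823684692383), (8.939275741577148, 39.40773391723633), 16.668495178222656)
```

```bash
python3 - <<'E'
from h import *
np.set_printoptions(precision=4,suppress=True)
f=np.load("pics/cov1.npz");X=cloud(0,f["d"],K=f)
near=(np.hypot(X[...,0]-.52,X[...,1]+.268)<.14)&(X[...,2]>.03)&(X[...,2]<.2)
q=X[near&(np.hypot(X[...,0]-.515,X[...,1]+.268)<.06)&(X[...,2]>.06)]
cc=np.median(q,0)
best=0;rng=np.random.default_rng(0)
for _ in range(300):
    a,b,c=q[rng.choice(len(q),3,False)];n=np.cross(b-a,c-a);n/=np.linalg.norm(n)+1e-12;n*=np.sign(n[2]);s=(abs((q-a)@n)<.002).sum()
    if s>best and n[2]>.8: best,nv,cc=s,n,a
for _ in range(8):
    qq=q[abs((q-cc)@nv)<.003];cc=qq.mean(0);nv=np.linalg.svd(qq-cc,full_matrices=False)[2][2];nv*=np.sign(nv[2])
print("plate",cc,nv,"tilt",np.degrees(np.arccos(nv[2])),"rise yaw",np.degrees(np.arctan2(-nv[1],-nv[0])))
h=(X-cc)@nv
yaw=np.radians(-15);y=np.array([-np.sin(yaw),np.cos(yaw),0]);ex=np.cross(y,nv);ex/=np.linalg.norm(ex);ey=np.cross(nv,ex)
P=np.stack([(X-cc)@ex,(X-cc)@ey],-1)*1000
def rect(m,n):
    _,lab,st,_=cv2.connectedComponentsWithStats(m.astype(np.uint8));m=lab==1+np.argmax(st[1:,4])
    r=cv2.minAreaRect(P[m].astype(np.float32));c=r[0];hh=np.median(h[m]);print(n,m.sum(),r,"h",hh,"world",cc+ex*c[0]/1e3+ey*c[1]/1e3+nv*hh);return m
rect(near&(abs(h)<.003),"plate")
m=rect(near&(abs(h-.036)<.004),"handle top")
E
```

```text
plate [ 0.5204 -0.2668  0.093 ] [-0.3958  0.0932  0.9136] tilt 23.992616408131095 rise yaw -13.246787116663933
plate 8582 ((-1.2446212768554688, -4.0924530029296875), (143.14999389648438, 110.1073989868164), 1.6360396146774292) h -6.0907623773298156e-06 world [ 0.5183 -0.2705  0.0924]
handle top 653 ((0.5748658180236816, -4.281106948852539), (14.367976188659668, 59.613670349121094), 1.7313852310180664) h 0.0358209587107783 world [ 0.5056 -0.2678  0.1259]
```

```bash
cat >> h.py <<'E'
def Rcov(yaw,tilt):  # degrees; cover axes, +x raised by tilt
    a,t=np.radians([yaw,tilt]);x=np.array([np.cos(t)*np.cos(a),np.cos(t)*np.sin(a),np.sin(t)]);y=np.array([-np.sin(a),np.cos(a),0]);return np.stack([x,y,np.cross(x,y)],1)
def tool(Rc): return np.stack([-Rc[:,2],Rc[:,0],-Rc[:,1]],1)
E
python3 - <<'E'
from h import *
np.set_printoptions(precision=3,suppress=True)
Rc=Rcov(-13.3,24);n=Rc[:,2];top=np.array([.5056,-.2678,.1272]);g=top-.028*n
manip.set_gripper(.55,60)
manip.move_ptp(list(g+.09*n),tool(Rc)); 
manip.move_l(list(g),max_speed=.12)
print("before grip F",manip.current_force())
manip.set_gripper(0,60);print("grip",manip.current_grip_width(),manip.current_force())
manip.move_l(list(g+.03*n),max_speed=.08)
p=np.array(manip.current_ee_pos());manip.move_l([p[0],p[1],p[2]+.08])
print("lifted F",manip.current_force(),"grip",manip.current_grip_width(),manip.current_qpos())
p_,d,K=grab("wrist","held1");cv2.imwrite("pics/held1b.png",cv2.resize(p_[:,:,::-1],(800,600)))
np.savez("pics/held1t.npz",R=manip.current_tcp_rot(),p=manip.current_ee_pos());print(manip.current_time())
E
```

```text
before grip F [-0.257  0.16  -0.336]
grip -0.0013262743027483556 [ 0.967  0.351 -1.186]
lifted F [ 0.073 -0.95  -0.618] grip 0.005257489739454898 [-0.658  0.194  1.903  0.271  0.679 -0.605]
10.225
```

View pics/held1b.png

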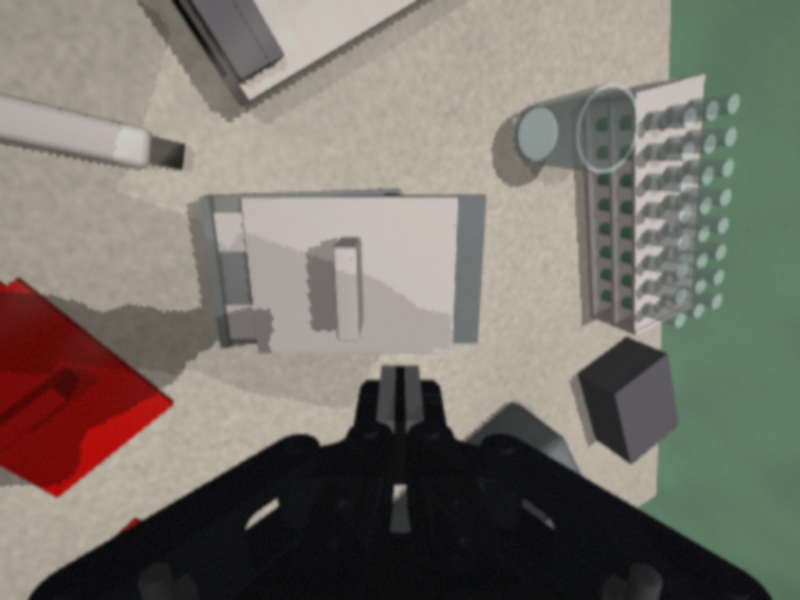

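Held1 shows the gripper shut and empty, with the cover still on its stand (handle at (347,290)). The grasp missed, so I'll re-measure the handle from here.

```bash
cat >> h.py <<'E'
def cover_pose(f,c0,rad=.06,zmin=.06,zmax=.2,yaw0=-13.3,excl=None):
    X=cloud(0,f["d"],K=f);dd=np.hypot(X[...,0]-c0[0],X[...,1]-c0[1])
    ok=(X[...,2]>zmin-.03)&(X[...,2]<zmax)&(f["d"]>0)&(dd<.14)
    q=X[ok&(dd<rad)&(X[...,2]>zmin)];best=0;rng=np.random.default_rng(0)
    for _ in range(300):
        a,b,c=q[rng.choice(len(q),3,False)];n=np.cross(b-a,c-a);n/=np.linalg.norm(n)+1e-12;n*=np.sign(n[2]);s=(abs((q-a)@n)<.002).sum()
        if s>best and n[2]>.8: best,nv,cc=s,n,a
    for _ in range(8):
        qq=q[abs((q-cc)@nv)<.003];cc=qq.mean(0);nv=np.linalg.svd(qq-cc,full_matrices=False)[2][2];nv*=np.sign(nv[2])
    h=(X-cc)@nv;yaw=np.radians(yaw0);y=np.array([-np.sin(yaw),np.cos(yaw),0]);ex=np.cross(y,nv);ex/=np.linalg.norm(ex);ey=np.cross(nv,ex)
    P=np.stack([(X-cc)@ex,(X-cc)@ey],-1)*1000
    print("plate",cc,nv,"tilt",np.degrees(np.arccos(nv[2])),"rise yaw",np.degrees(np.arctan2(-nv[1],-nv[0])))
    for nme,h0,tol in(("plate",0,.003),("handle",.036,.004)):
        _,lab,st,_=cv2.connectedComponentsWithStats((ok&(abs(h-h0)<tol)).astype(np.uint8));m=lab==1+np.argmax(st[1:,4])
        r=cv2.minAreaRect(P[m].astype(np.float32));c=r[0];hh=np.median(h[m]);w=cc+ex*c[0]/1e3+ey*c[1]/1e3+nv*hh
        print(nme,m.sum(),np.round(r[0],1),np.round(r[1],1),r[2],"world",w)
    return w,nv
E
python3 - <<'E'
from h import *
np.set_printoptions(precision=4,suppress=True)
f=np.load("pics/held1.npz");T=np.load("pics/held1t.npz");w,nv=cover_pose(f,(.515,-.268))
print("TCP",T["p"],"tool\n",T["R"]);Rc=Rcov(-13.3,24);print("handle in tool frame",T["R"].T@(w-T["p"]),"cmd rot diff",np.abs(T["R"]-tool(Rc)).max())
n=Rc[:,2];g=np.array([.5056,-.2678,.1272])-.028*n;e=g+.03*n+[0,0,.08];print("expected TCP",e)
print("cam-in-tool",T["R"].T@(-f["R"].T@f["t"]-T["p"]))
X=cloud(0,f["d"],K=f);v,u=(np.array([372,400])*.64).astype(int);print("finger tip px",X[v-2:v+6:2,u],"in tool",(X[v-2:v+6:2,u]-T["p"])@T["R"])
E
```

```text
plate [ 0.5156 -0.2649  0.0906] [-0.3959  0.0932  0.9135] tilt 24.000771145599696 rise yaw -13.250410621254273
plate 11983 [ 5.  -5.1] [141.6 110. ] 0.030994722619652748 world [ 0.5188 -0.2709  0.0926]
handle 904 [ 5.7 -4.5] [59.7 14.2] 89.875244140625 world [ 0.5055 -0.2672  0.1257]
TCP [ 0.5043 -0.2673  0.2079] tool
 [[ 0.3943  0.8898 -0.23  ]
 [-0.0923 -0.2106 -0.9732]
 [-0.9143  0.4049 -0.0009]]
handle in tool frame [ 0.0756 -0.0323 -0.0003] cmd rot diff 0.0018084560430478014
expected TCP [ 0.5048 -0.2676  0.209 ]
cam-in-tool [-0.176   0.0002 -0.0809]
finger tip px [[ 0.4911 -0.2529  0.2456]
 [ 0.49   -0.2524  0.2481]
 [ 0.4891 -0.2521  0.2504]
 [ 0.4886 -0.2525  0.2513]] in tool [[-0.0411  0.0005 -0.011 ]
 [-0.0438  0.0005 -0.0112]
 [-0.0463  0.0005 -0.0114]
 [-0.0473  0.0005 -0.0108]]
```

```bash
python3 - <<'E'
from h import *
np.set_printoptions(precision=4,suppress=True)
f=np.load("pics/held1.npz");T=np.load("pics/held1t.npz")
X=(cloud(0,f["d"],K=f)-T["p"])@T["R"]; d=f["d"]
for v in range(228,262,3): print(v,d[v,256].round(4),X[v,256],"|",X[v,246])
m=(d>0)&(d<.2);print("gripper max tool x",np.percentile(X[m][:,0],[50,95,99,100]))
t=X[m&(X[...,0]>-.06)];print(t.min(0),t.max(0))
E
```

```text
228 0.4455 [0.2284 0.001  0.1146] | [ 0.2212 -0.0147  0.1112]
231 0.4477 [0.2288 0.001  0.1201] | [ 0.2219 -0.0147  0.1167]
234 0.1533 [-0.0379  0.0005 -0.0105] | [-0.0388 -0.005  -0.011 ]
237 0.1491 [-0.0422  0.0005 -0.011 ] | [-0.0421 -0.0049 -0.0109]
240 0.1451 [-0.0463  0.0005 -0.0114] | [-0.0442 -0.0048 -0.0102]
243 0.1433 [-0.0484  0.0004 -0.0108] | [-0.0483 -0.0047 -0.0107]
246 0.1411 [-0.0508  0.0004 -0.0104] | [-0.0512 -0.0046 -0.0106]
249 0.1374 [-0.0546  0.0004 -0.0109] | [-0.0538 -0.0045 -0.0104]
252 0.1336 [-0.0584  0.0004 -0.0114] | [-0.0565 -0.0044 -0.0103]
255 0.1318 [-0.0604  0.0004 -0.011 ] | [-0.0599 -0.0043 -0.0107]
258 0.1306 [-0.0619  0.0004 -0.0104] | [-0.0629 -0.0042 -0.011 ]
261 0.1281 [-0.0645  0.0004 -0.0104] | [-0.0643 -0.0042 -0.0103]
gripper max tool x [-0.1078 -0.0708 -0.047  -0.0367]
[-0.06   -0.0134 -0.0121] [-0.0367  0.0138 -0.0056]
```

The wrist depth shows the finger ends 37 mm short of the reported TCP along tool x. The centre line and the 22 mm finger width agree with the text. That explains the miss: the jaws shut 9 mm above the handle top. I'll correct for this offset and descend in steps, watching the force.

```bash
cat >> h.py <<'E'
OFF=.037
def tcp(Rc,org,zc=.016,xc=0.): # commanded TCP so the finger ends are at cover (xc,0,zc) for a cover at org
    return list(np.array(org)+Rc@np.array([xc,0,zc-OFF]))
E
python3 - <<'E'
from h import *
np.set_printoptions(precision=3,suppress=True)
Rc=Rcov(-13.3,24);n=Rc[:,2];org=np.array([.5056,-.2675,.1270])-.044*n
F0=np.array(manip.current_force())
manip.set_gripper(.55,60)
manip.move_l(tcp(Rc,org,.07))
ok=True
for z in(.04,.028,.022,.017):
    manip.move_l(tcp(Rc,org,z),max_speed=.06);F=np.array(manip.current_force())-F0;print(z,F)
    if np.linalg.norm(F)>6: break
manip.set_gripper(0,70);print("grip",manip.current_grip_width(),np.array(manip.current_force())-F0)
if manip.current_grip_width()>.08:
    p=np.array(manip.current_ee_pos());manip.move_l(list(p+.03*n),max_speed=.08);manip.move_l(list(p+.03*n+[0,0,.08]))
    print("lifted F",np.array(manip.current_force())-F0,"grip",manip.current_grip_width())
    p_,d,K=grab("wrist","held2");cv2.imwrite("pics/held2b.png",cv2.resize(p_[:,:,::-1],(800,600)))
    np.savez("pics/held2t.npz",R=manip.current_tcp_rot(),p=manip.current_ee_pos())
print(manip.current_time(),manip.current_ee_pos())
E
```

```text
0.04 [-0.982  0.207  0.461]
0.028 [-0.745  0.183  0.812]
0.022 [-0.143  0.092 -0.6  ]
0.017 [-0.295  0.61   0.126]
grip 0.15199580193953896 [-3.765  1.462  6.27 ]
lifted F [-1.566  0.298 -1.242] grip 0.15452597135628082
14.6583 [ 0.519 -0.27   0.175]
```

View pics/held2b.png

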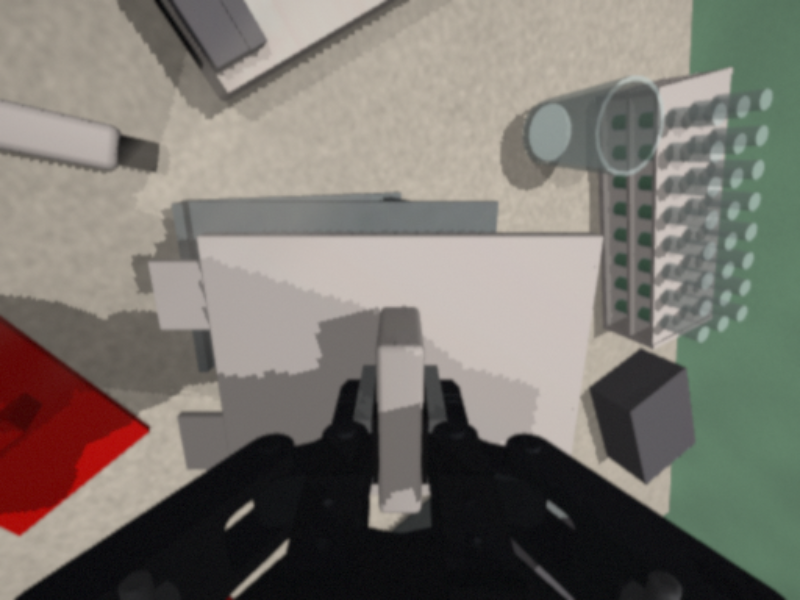

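Held2 shows the cover in the gripper and off the stand, with tongues at (178,295) and (200,440). Now its pose in the hand.

```bash
python3 - <<'E'
from h import *
np.set_printoptions(precision=4,suppress=True)
f=np.load("pics/held2.npz");T=np.load("pics/held2t.npz")
X=(cloud(0,f["d"],K=f)-T["p"])@T["R"]; C=np.stack([X[...,1],-X[...,2],-X[...,0]],-1) # cover-like axes at TCP
m=(abs(C[...,0])<.08)&(C[...,1]<.06)&(C[...,1]>-.01)&(C[...,2]<.037-.004)&(C[...,2]>.005)
q=C[m];A=np.c_[q[:,:2],np.ones(len(q))];w=np.ones(len(q),bool)
for _ in range(10): s=np.linalg.lstsq(A[w],q[w,2],rcond=None)[0];w=abs(A@s-q[:,2])<.002
print("plate top z=ax+by+c",s,"deg",np.degrees(s[:2]),w.sum(),"=> expect c = .037-.009=.028")
on=abs(C[...,2]-(C[...,0]*s[0]+C[...,1]*s[1]+s[2]))<.003
on&=(abs(C[...,0])<.1)&(abs(C[...,1])<.08)
for y0 in(.0,.01,.02,.03,.04,.05):
    k=on&(abs(C[...,1]-y0)<.003);print("y",y0,"x range",C[k][:,0].min(),C[k][:,0].max())
for x0 in(-.05,-.02,.02,.05):
    k=on&(abs(C[...,0]-x0)<.003);print("x",x0,"y max",C[k][:,1].max())
t=C[(C[...,0]<-.075)&(C[...,0]>-.095)&(abs(C[...,1]-.03)<.03)&(abs(C[...,2]-s[2]+.004)<.006)];print("tongue",len(t),t.min(0),t.max(0),np.median(t,0))
E
```

```text
plate top z=ax+by+c [-0.     -0.0003  0.0271] deg [-0.0004 -0.0179] 23459 => expect c = .037-.009=.028
y 0.0 x range -0.06962976261012627 0.07010076914936025
y 0.01 x range -0.06964992723119921 0.0701578130374176
y 0.02 x range -0.08839863528591536 0.06964372618916242
y 0.03 x range -0.08744827047040497 0.06999736200823552
y 0.04 x range -0.0847102782132113 0.06994620832289562
y 0.05 x range -0.06988013736413043 0.06987610017555668
x -0.05 y max 0.05486359027961168
x -0.02 y max 0.05493896131906751
x 0.02 y max 0.054865336032453825
x 0.05 y max 0.0548808965363261
tongue 1140 [-0.0904  0.0187  0.0203] [-0.075   0.045   0.0249] [-0.0824  0.0328  0.0231]
```

```bash
cat >> h.py <<'E'
YI=16.85;CI=np.array([.5795,-.0446,.0588])
def RI(): a=np.radians(YI);return np.array([[np.cos(a),-np.sin(a),0],[np.sin(a),np.cos(a),0],[0,0,1]])
def pose(xt,zt,th): # mm in incubator frame relative to seat: tongue tip place and tilt
    Rc=Rcov(YI,th);tip=CI+RI()@np.array([xt,0,zt])/1000
    return list(tip+Rc@np.array([.090,0,-.0191])),tool(Rc)
E
python3 - <<'E'
from h import *
np.set_printoptions(precision=2,suppress=True)
F0=np.array(manip.current_force())
def fr(): return RI().T@(np.array(manip.current_force())-F0)
manip.move_ptp(*pose(-71,60,20));manip.dwell(.2);F0=np.array(manip.current_force());print(manip.current_time())
for s,v in [((-72,15,20),.12),((-73,3.5,20),.04),((-80,3,20),.03),((-85,2.5,20),.03),((-88,2,20),.03),((-90,1.5,20),.02)]:
    manip.move_l(*pose(*s),max_speed=v);F=fr();print(s,F)
    if np.linalg.norm(F)>8: print("STOP");break
p_,d,K=grab("wrist","hook");cv2.imwrite("pics/hookb.png",cv2.resize(p_[:,:,::-1],(800,600)))
grab("scene","hooks")
print(manip.current_time(),manip.current_grip_width())
E
```

```text
15.8083
(-72, 15, 20) [-0.86  0.78  0.93]
(-73, 3.5, 20) [-0.22  1.22  0.3 ]
(-80, 3, 20) [-0.92  1.9   0.76]
(-85, 2.5, 20) [-0.86 -0.32  1.2 ]
(-88, 2, 20) [-0.96  1.09  0.34]
(-90, 1.5, 20) [1.   1.01 1.67]
18.075 0.15061100587861675
```

View pics/hookb.png

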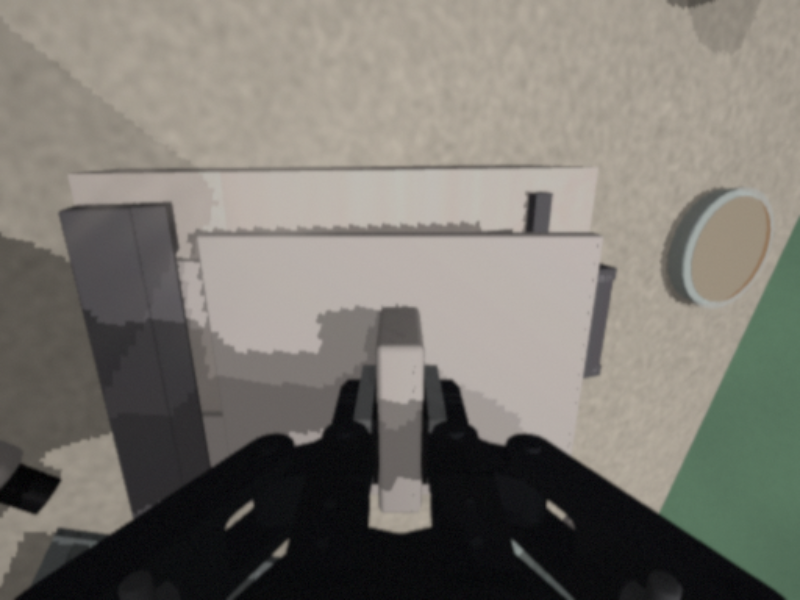

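Hookb shows the near-side tongue (190,295) running under the lip (175,300), with no contact force. Swing down, release and press.

```bash
python3 - <<'E'
from h import *
np.set_printoptions(precision=2,suppress=True)
F0=np.array(manip.current_force())
def fr(): return RI().T@(np.array(manip.current_force())-F0)
for th in (17,14,11.5,9.5,8.5):
    manip.move_l(*pose(-90,.8,th),max_speed=.05);F=fr();print(th,F)
    if np.linalg.norm(F)>12: print("STOP");break
manip.set_gripper(.5);print("open",manip.current_grip_width(),fr())
p=np.array(manip.current_ee_pos());tx=np.array(manip.current_tcp_rot())[:,0]
manip.move_l(list(p-.06*tx),max_speed=.15);manip.set_gripper(0)
R=down(np.radians(YI))
def at(x,z): return list(CI+RI()@np.array([x,0,z-37])/1000)  # finger ends, mm over the seat
manip.move_ptp(at(49,55),R);manip.dwell(.2)
p_,d,K=grab("wrist","rel");cv2.imwrite("pics/relb.png",cv2.resize(p_[:,:,::-1],(800,600)))
print(manip.current_time())
f=dict(d=d,**K);X=(cloud(0,d,K=K)-CI)@RI()*1000
m=(abs(X[...,0])<68)&(X[...,1]>15)&(X[...,1]<50)&(X[...,2]<50)&(X[...,2]>3);q=X[m];A=np.c_[q[:,:2],np.ones(len(q))];w=np.ones(len(q),bool)
for _ in range(10): s=np.linalg.lstsq(A[w],q[w,2],rcond=None)[0];w=abs(A@s-q[:,2])<2
print("plate top plane",s,"tilt",np.degrees(np.arctan(s[0])),w.sum(),"height at x=49:",s[0]*49+s[2])
E
```

```text
17 [-2.4  0.9 -1.9]
14 [-2.19  1.04  0.67]
11.5 [-3.16  0.71 -1.06]
9.5 [-2.25  0.24 -0.61]
8.5 [-3.    0.2  -0.33]
open 0.4993158803329473 [-1.71 -0.35  1.23]
21.4
plate top plane [ 0.09 -0.   15.92] tilt 4.884968344123924 9673 height at x=49: 20.10677226167844
```

View pics/relb.png

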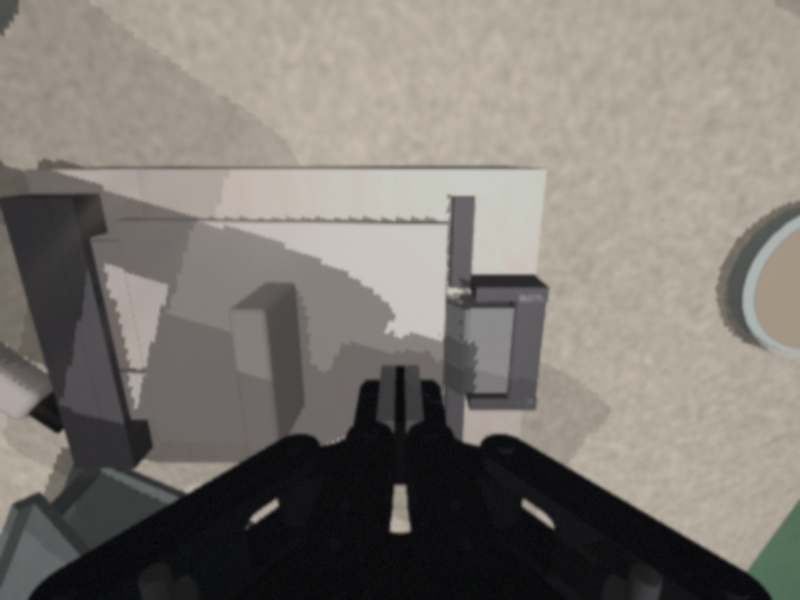

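Relb shows the cover hooked at the lip (100–150, 240–430), with its rear edge at (445,300) resting on the catch ramp at a 4.9° tilt. Pressing the rear now.

```bash
python3 - <<'E'
from h import *
np.set_printoptions(precision=2,suppress=True)
F0=np.array(manip.current_force())
def fr(): return RI().T@(np.array(manip.current_force())-F0)
def at(x,z): return list(CI+RI()@np.array([x,0,z-37])/1000)
manip.move_l(at(49,23),max_speed=.1)
z=21
while z>4:
    manip.move_l(at(49,z),max_speed=.03);F=fr();print(z,F)
    if F[2]>32: break
    z-=1.5
manip.dwell(.2);manip.move_l(at(49,60),max_speed=.15)
manip.move_ptp(list(CI+RI()@np.array([0,-60,190])/1000),down(np.radians(YI)));manip.dwell(.2)
p_,d,K=grab("wrist","end");cv2.imwrite("pics/endb.png",cv2.resize(p_[:,:,::-1],(800,600)))
X=(cloud(0,d,K=K)-CI)@RI()*1000
m=(abs(X[...,0])<60)&(abs(X[...,1])<50)&(X[...,2]<30)&(X[...,2]>3);q=X[m];A=np.c_[q[:,:2],np.ones(len(q))];w=abs(q[:,2]-8)<6
for _ in range(10): s=np.linalg.lstsq(A[w],q[w,2],rcond=None)[0];w=abs(A@s-q[:,2])<2
print("plate top plane",s,"tilt deg",np.degrees(np.arctan(s[:2])),w.sum())
for x in range(58,80,2):
    k=(abs(X[...,0]-x)<1)&(abs(X[...,1])<12);print(x,np.median(X[k][:,2]).round(1),end="; ")
print(manip.current_time())
E
```

```text
21 [-0.68  0.1   0.33]
19.5 [-0.36  0.26  0.56]
18.0 [-1.11  0.31  0.01]
16.5 [-0.41  0.65 -0.29]
15.0 [-0.62  0.5  -0.1 ]
13.5 [-0.92  0.27  0.65]
12.0 [0.32 0.47 1.11]
10.5 [-6.52  2.77 14.86]
9.0 [-12.06   5.16  30.15]
7.5 [-18.     7.3   44.18]
plate top plane [-0.    0.    8.04] tilt deg [-0.04  0.02] 7448
58 7.9; 60 8.0; 62 8.0; 64 8.1; 66 12.3; 68 15.4; 70 18.5; 72 21.3; 74 23.7; 76 23.2; 78 22.1; 26.0833
```

View pics/endb.png

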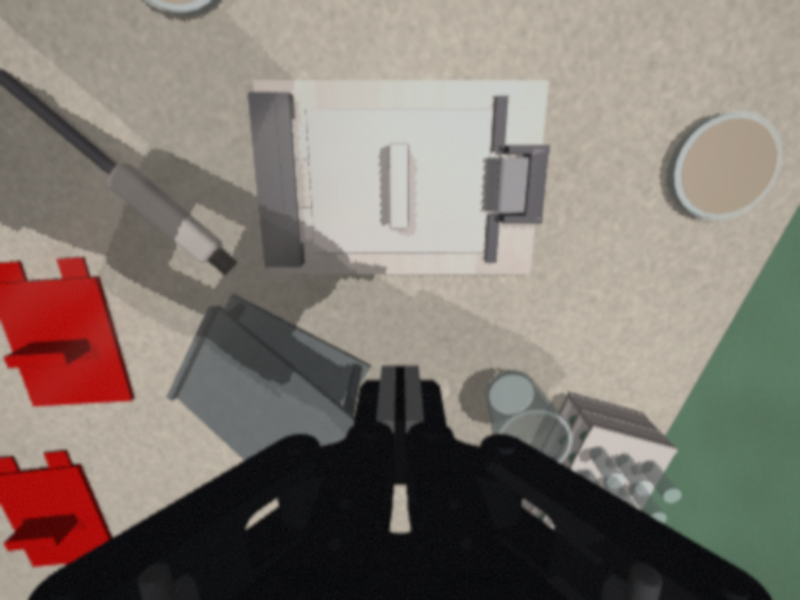

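```bash
python3 - <<'E'
from h import *
grab("top","fin")
for n in ["dish_a","reagent","beaker","plain_cover"]: print(n,[(np.round(r["at"],3).tolist(),round(r["confidence"],2)) for r in manip.look_for("top",n)][:3])
print(manip.current_grip_width(),manip.current_force(),manip.current_time());print(manip.sign_off())
E
```

```text
dish_a []
reagent [([0.732, 0.214, 0.094], 0.92)]
beaker [([0.769, -0.223, 0.05], 0.67)]
plain_cover [([0.505, 0.289, 0.087], 0.79)]
0.0035098077745074124 [-0.03879724 -0.58418619  0.05859096] 26.3333
the job is handed in; nothing more can be done
None
```

The incubator is closed with the tongued cover, the catch has snapped over it, and the job is handed in at 26.3 s of the 51 s allowed. I took the cover from the right-hand stand, hooked its tongues under the lip at a 20° tilt, swung it down, released it and pressed its rear edge with the shut fingers.

**Final checks**
- **Cover seated:** the plate top measured 8.0 mm above the seat with 0.04° of tilt, which is fully home.
- **Catch closed:** the nose starts at about x = 65–66 mm over the cover's rear edge, matching its closed position.
- **Robot clear:** it stands clear of everything, with the gripper empty.
- **Other things:** the bottle, beaker and plain cover were found within about 6 mm of where they started. The dish nearest the robot was not detected in the last top view, so its place is unconfirmed. The arm was never sent near it.

**What failed or disagreed**
- **First grasp:** it closed on nothing, just above the handle. The wrist depth showed the finger ends about 37 mm short of the reported TCP. I corrected for that, and the second grasp was centred.
- **Press:** contact came about 9 mm lower than that correction predicted. The force reached about 44 N at the fingertips before I backed off. That is well under the 120 N wrist limit; the 40 N limit is for the arm and gripper body, and only the fingertips were in contact.

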